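# Let off the ratchet brake lever

## Robot

A 6-joint arm with a two-finger parallel gripper is mounted at the origin on the work surface; the furniture and walls round the work are solid. World frame = base frame: x ahead of the robot, y to its left, z up, the work surface at z = 0. Lengths are in m, angles in rad, forces in N, time in s.
With the tool pointing down it reaches from about 0.375 to 0.975 m from the base axis. Payload 3.8 kg.
Tool frame: the origin (TCP) lies midway between the tips of the shut fingers; the grasp point (between the pads) lies 19 mm behind it; x points along the fingers, y is the direction in which the jaws open and shut, and the axes are right-handed (so a half turn about x gives the same grasp; the last joint's range is limited). The gripper opens to 88 mm and grips with 3 to 60 N. Pads are 18 mm wide; open, the fingers measure 123 mm over their backs; the gripper's body (75 mm by 187 mm) begins 45 mm behind the grasp point.
Start: joints at [-1.351, 0.264, 1.604, -0, 1.274, -0.037], TCP at [0.171, -0.653, 0.239] pointing down, gripper open.
Joint ranges: [-2.63, 2.63], [-0.94, 2.18], [0.31, 2.57], [-1.31, 4.45], [0, 2.66], [-2.55, 2.55]. Speed limits (rad/s): [2.57, 2.57, 3.14, 3.14, 3.14, 3.14].

## Interface

Orientations are given as a rotation vector (axis times angle).
In Python, from cell import manip, inverse_kinematics, cams, order gives the robot as it stands. Calls block until the motion is done:
- manip.move_pose(position, orientation): joint-space move of the TCP to a pose.
- manip.move_linear(position, rate=0.15, rot=None): straight line of the TCP; rot=None keeps the orientation; rate is the mean speed in m/s.
- manip.set_joints(angles): joint-space move.
- manip.set_gripper(opening, force=None): finger opening in m; force is the grip in N (None keeps the last); returns when the fingers have stopped.
- manip.dwell(seconds).
- inverse_kinematics(position, orientation): joint angles nearest the present ones, or None.
- manip.state(): the state.
- cams.capture(name): name is "scene" or "top" or "wrist"; returns a dict with "image" (400x640x3 uint8, blue, green, red), "z_map" (400x640 float32, m along the optical axis (not along the pixel's ray), 0 where there is no reading), "intrinsics" (3x3 intrinsics, pixels), "position" and "orientation" of the camera in the world; the wrist camera has in their place "T_tool_cam" (4x4, takes a point from camera to tool coordinates, whose origin is the TCP and whose axes are the tool frame's). Camera axes: x right, y down, z forward; pixel columns grow to the right and rows downward; lengths in m; the calibration is good to about 2 mm. A picture is of the moment at which its call begins: read the wrist's pose just before it.
A pose or a line that the arm cannot do raises manip.IKError and nothing moves.
- order.close_job(): hands the job in, once; it reports no verdict.
The state is a dict: "clock": time; "joint_pos": joint angles; "joint_velocities": joint speeds; "tau": joint torques, N m; "tool_pos": TCP position; "tcp_rot": TCP orientation; "contact_force": force on the tool from outside, world axes, zero at the start; "moment": the same for the moment, N m; "gripper_width": finger opening in m.
Only numpy, scipy, OpenCV 4.12 (cv2) and the standard library are available. Lean on these libraries where they do the work, as an engineer would, in place of code of your own. Each camera call takes 0.05 s, during which the arm holds its last target.

## Task

Let off the hand-brake lever that is bolted up on the worktop: press the pawl's thumb tab down until its nose is right out of the teeth, then push the raised lever down past the teeth until it rests on its stop, and leave it there with the pawl still out. Only press and push with the fingers, do not grasp or lift anything, and leave the bolt, nut and pipe tee lying where they are.

Things in the scene. Friction and masses are not known exactly. Their poses are not given: they have to be found in the camera images.
- brake_unit: The fixed grey brake-lever unit: a base plate 100 x 280 x 8 mm bolted to the worktop, two upright cheeks, and a stop post with a rubber cap (60 mm to +y of the origin). Origin on the worktop surface (10 mm to -y of the plate's centre). Its z axis is up; its y axis runs from the pawl side (-y) to the lever's handle side (+y). Lever and pawl both swing in its vertical y-z plane at x = 0.
- lever (a joint): Lever angle in rad: about 0 raised (handle 45 degrees above the level, pointing to the unit's +y), grows as the handle is pushed down, 0.76 on its stop (handle about level). The pivot is stiff (about 4 N pushed square on the handle): it stays where it is left. While the pawl's nose is in the teeth the lever is locked both ways, with about 0.04 rad of play (a little more under a hard push).
- lever_push (a point): Middle of the upper face of the lever's grey ribbed plastic handle, 145 mm from the lever's pivot axis along the lever and 11 mm off the line through the pivot. Handle: 95 mm long, 30 mm wide, 22 mm thick. It moves with the lever on an arc about lever_hinge. From the raised position the push point stands about 190 mm above the worktop, at the stop about 94 mm.
- lever_hinge (a point): The lever's pivot axis (along the unit's x axis), 80 mm above the worktop, 20 mm to -y of the unit's origin. The toothed steel wheel, 110 mm across, is centred here and turns with the lever.
- pawl (a joint): Pawl angle in rad: 0 with its nose down between two teeth (locked), grows as the tab is pressed down; the nose is clear of the teeth from about 0.12; 0.30 is its end stop. The pivot is stiff (about 3 N at the tab) with no return spring: the pawl stays where it is put.
- pawl_tab (a point): Middle of the upper face of the pawl's thumb tab, a steel plate 38 x 36 x 6 mm at the unit's -y end, 150 mm above the worktop; it drops 21 mm (and moves 5 mm to -y) when pressed fully, swinging about pawl_hinge.
- pawl_hinge (a point): The pawl's pivot axis (along the unit's x axis), 122 mm above the worktop; the tab's middle lies 66 mm to -y of it, 28 mm higher, when locked. The nose is on the other side, over the top of the wheel.
- bolt_m16: Loose bystander: steel bolt 90 mm long lying near the unit on the robot's side. Origin centre of its underside. To be left alone.
- hex_nut_m20: Loose bystander: hexagon nut 30 x 34 x 16 mm near the unit on the robot's side. Origin centre of its underside. To be left alone.
- pipe_tee: Loose bystander: grey pipe tee 58 x 64 x 33 mm on the unit's far side. Origin centre of its underside. To be left alone.

How it is judged:
By the outcome, as a careful person would: the job done as asked, in the order asked, and still so for the second after the job is handed in, with the robot touching nothing.
It also fails if it takes over 42 s, if anything falls off the work surface, if the arm or the gripper's body presses on something with over 40 N, if the wrist force passes 120 N, or if a joint passes its speed limit or range.

## Working session

There is one attempt and no reset: what is moved stays moved. The work goes in short steps, each a Python script; the robot and the scene stay as the last script left them, time stands still between calls to the robot, and variables do not carry over. Pictures are saved under pics/ and viewed, and the job is handed in when it is done.

```bash
mkdir -p pics; ls; python3 - <<'E'
from cell import manip,cams
import cv2,numpy as np
for n in ["scene","top"]:
    c=cams.capture(n); cv2.imwrite(f"pics/{n}0.png",c["image"]); np.savez(f"{n}0.npz",**c)
    print(n,c["intrinsics"],c["position"],c["orientation"])
s=manip.state();print(s["clock"],s["tool_pos"],s["tcp_rot"],s["gripper_width"],s["contact_force"])
E
```

```text
pics
scene [[366.33182895   0.         320.6633157 ]
 [  0.         366.33182895 200.945406  ]
 [  0.           0.           1.        ]] [-0.08105879 -0.55563036  0.5630917 ] [-1.93572887  0.91551455 -0.53566015]
top [[439.15002441   0.         322.18507673]
 [  0.         439.15002441 199.60094971]
 [  0.           0.           1.        ]] [ 0.34540673 -0.09580603  0.9761244 ] [-2.13393751  2.12416744 -0.19109656]
0.1 [ 0.17131996 -0.65225992  0.23752667] [ 2.08520543  0.2713409  -2.08557474] 0.08803681418174233 [0.37616886 0.5472758  0.2177899 ]
```

View pics/scene0.png

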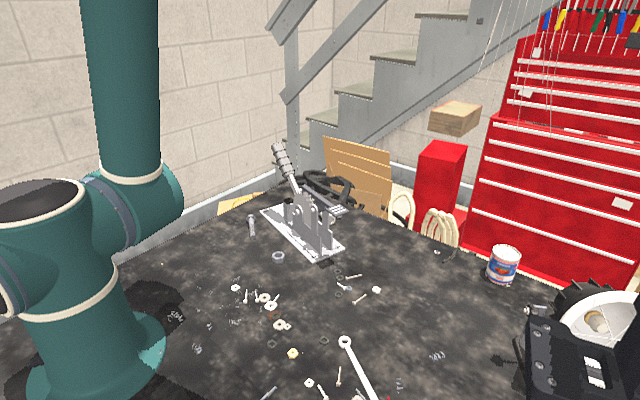

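View pics/top0.png

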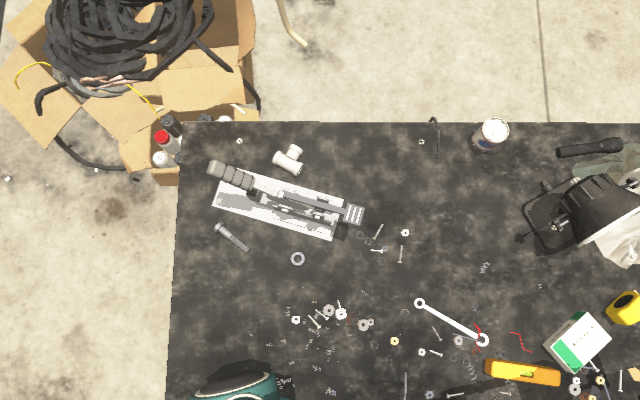

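The top view shows the unit at about (283,207), its handle at (228,174) and tab at (354,214). The bolt is at (231,236), the nut at (298,258) and the tee at (288,160). Next I'll enlarge the crop and measure.

```bash
cat > h.py <<'E'
import numpy as np,cv2
from scipy.spatial.transform import Rotation as R
def pts(c):
    K=c["intrinsics"];z=c["z_map"];v,u=np.mgrid[:z.shape[0],:z.shape[1]]
    P=np.stack([(u-K[0,2])/K[0,0]*z,(v-K[1,2])/K[1,1]*z,z],-1)
    return P@R.from_rotvec(c["orientation"]).as_matrix().T+c["position"]
E
python3 - <<'E'
from h import *
c=np.load("top0.npz");P=pts(c)
cv2.imwrite("pics/topc.png",cv2.resize(c["image"][140:270,195:395],None,fx=4,fy=4,interpolation=cv2.INTER_CUBIC))
c2=np.load("scene0.npz");
cv2.imwrite("pics/scc.png",cv2.resize(c2["image"][130:270,230:390],None,fx=4,fy=4,interpolation=cv2.INTER_CUBIC))
for u,v in [(354,214),(350,213),(358,215),(228,174),(215,167),(245,182),(283,207),(231,236),(298,252),(288,160),(400,290)]: print(u,v,P[v,u].round(4))
E
```

```text
354 214 [ 0.4662 -0.1572  0.1504]
350 213 [ 0.4687 -0.1498  0.1465]
358 215 [ 0.4641 -0.1646  0.1518]
228 174 [0.5319 0.0752 0.1969]
215 167 [0.5403 0.095  0.2148]
245 182 [0.5231 0.0486 0.1697]
283 207 [ 0.4881 -0.017   0.094 ]
231 236 [0.4358 0.102  0.0182]
298 252 [ 0.4017 -0.0447  0.0177]
288 160 [ 0.6038 -0.0205  0.0325]
400 290 [ 0.3215 -0.2665  0.0038]
```

View pics/topc.png

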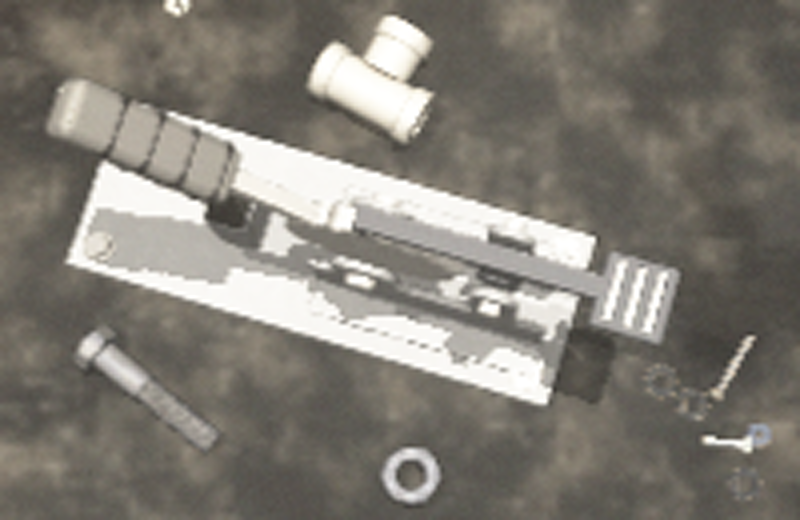

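View pics/scc.png

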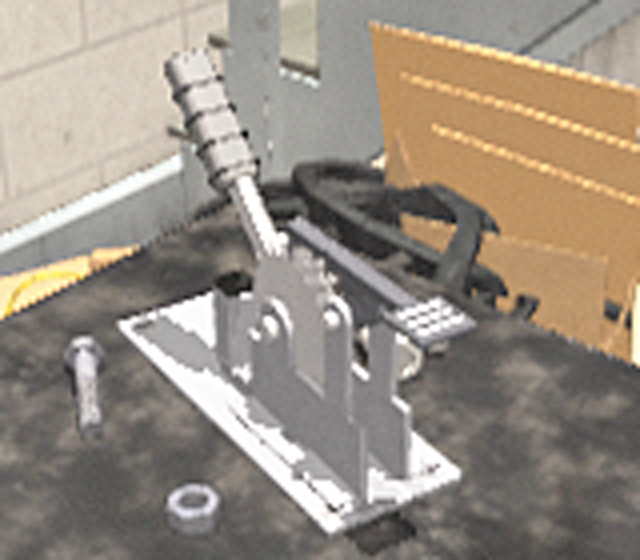

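```bash
cat >> h.py <<'E'
def ray(c,u,v,z):
    K=c["intrinsics"];d=R.from_rotvec(c["orientation"]).as_matrix()@np.array([(u-K[0,2])/K[0,0],(v-K[1,2])/K[1,1],1.])
    p=c["position"];return p+d*(z-p[2])/d[2]
E
python3 - <<'E'
from h import *
c=np.load("top0.npz");P=pts(c)
f=lambda x,y,z:ray(c,195+x/4-.375,140+y/4-.375,z)
a,b,d=f(67,262,.008),f(547,403,.008),f(597,237,.008)
print(a,b,d,np.linalg.norm(a-b),np.linalg.norm(b-d))
y=(a-b)/np.linalg.norm(a-b);x=np.cross(y,[0,0,1]);print("y",y,np.degrees(np.arctan2(y[1],y[0])))
cen=(a+d)/2;O=cen-.01*y;O[2]=0;print("O",O,"x",x)
cen2=b+.14*y-x*.05; print(cen,cen2,(d-b)@x)
for nm,p in [("tab",f(637,297,.15)),("hand",f(143,138,.19)),("hl",P[174,228]),("t",P[214,354])]:
    q=p-O;print(nm,p,q@x,q@y,q[2])
ly=-.02+np.cos(np.pi/4)*.145-np.sin(np.pi/4)*.011
print("push nominal",O+y*ly+[0,0,.19], ly)
# tab plate points
Q=P[195:235,335:375].reshape(-1,3);Q=Q[Q[:,2]>.135];
q=Q-O;print(len(q),np.percentile(q@x,[2,50,98]),np.percentile(q@y,[2,50,98]),np.percentile(q[:,2],[2,50,98]))
from cell import manip,inverse_kinematics
# tool down, jaws along unit x or y
tx=np.array([0,0,-1.])
for s in (1,-1):
  for ty in (x*s,y*s):
    M=np.column_stack([tx,ty,np.cross(tx,ty)]);rv=R.from_matrix(M).as_rotvec()
    for p in (O+y*ly+[0,0,.25],O+y*.125+[0,0,.094],f(637,297,.15)):
        j=inverse_kinematics(p,rv);print(s,ty.round(2),None if j is None else np.round(j,2))
E
```

```text
[0.50554599 0.15072502 0.008     ] [ 0.4280865  -0.11739043  0.008     ] [ 0.52114125 -0.14533141  0.008     ] 0.2790803910536403 0.09715906609273291
y [0.27755262 0.96071044 0.        ] 73.88580851382729
O [ 0.51056809 -0.0069103   0.        ] x [ 0.96071044 -0.27755262  0.        ]
[0.51334362 0.0026968  0.008     ] [0.41890834 0.03098666 0.008     ] 0.09715375787945364
tab [ 0.46648364 -0.15694858  0.15      ] -0.0007088761764404116 -0.15637909340095016 0.15000000000000002
hand [0.53332662 0.07231792 0.19      ] -0.00012564470593057436 0.08243206722036237 0.19000000000000006
hl [0.53188407 0.07517013 0.19692429] -0.0023031518258934155 0.08477183132593531 0.19692429171287906
t [ 0.46618016 -0.15715132  0.15044195] -0.0009441655755701462 -0.15665809870983904 0.15044194989188042
push nominal [0.53131579 0.06490502 0.19      ] 0.07475230867899736
450 [-0.01955636 -0.0015474   0.01680574] [-0.17271621 -0.15197041 -0.12092682] [0.14702586 0.15040775 0.154529  ]
1 [ 0.96 -0.28  0.  ] [ 0.08 -0.01  1.89  0.    1.26  0.36]
1 [ 0.96 -0.28  0.  ] [0.16 0.18 1.99 0.   0.97 0.44]
1 [ 0.96 -0.28  0.  ] [-0.38 -0.01  2.08  0.    1.07 -0.09]
1 [0.28 0.96 0.  ] [ 0.08 -0.01  1.89  0.    1.26 -1.21]
1 [0.28 0.96 0.  ] [ 0.16  0.18  1.99  0.    0.97 -1.13]
1 [0.28 0.96 0.  ] [-0.38 -0.01  2.08 -0.    1.07 -1.66]
-1 [-0.96  0.28 -0.  ] None
-1 [-0.96  0.28 -0.  ] None
-1 [-0.96  0.28 -0.  ] None
-1 [-0.28 -0.96 -0.  ] [ 0.08 -0.01  1.89 -0.    1.26  1.93]
-1 [-0.28 -0.96 -0.  ] [ 0.16  0.18  1.99 -0.    0.97  2.01]
-1 [-0.28 -0.96 -0.  ] [-0.38 -0.01  2.08 -0.    1.07  1.48]
```

The unit frame fits: the tab and handle both lie at x≈0 in it. Shutting the fingers and pressing the tab in small force-checked steps.

```bash
cat >> h.py <<'E'
O=np.array([.5106,-.0069,0]);Y=np.array([.27755,.96071,0]);X=np.array([.96071,-.27755,0]);Z=np.array([0,0,1.])
M=np.column_stack([-Z,X,np.cross(-Z,X)]);RV=R.from_matrix(M).as_rotvec()
def U(y,z,x=-.0005): return O+X*x+Y*y+Z*z
E
python3 - <<'E'
from h import *
from cell import manip,cams
def st(t=""):
    s=manip.state();q=s["tool_pos"]-O;print(t,round(s["clock"],2),"uy %.4f z %.4f"%(q@Y,q[2]),"F",np.round(s["contact_force"],1));return s
manip.set_gripper(0.0)
manip.move_pose(U(-.158,.20),RV);st()
manip.move_linear(U(-.158,.158),rate=.1);f0=st()["contact_force"]
for ph in np.arange(0.0,.325,.03):
    y=-.090-.066*np.cos(ph)-.028*np.sin(ph);z=.122+.028*np.cos(ph)-.066*np.sin(ph)
    manip.move_linear(U(y-.002,z),rate=.03);s=st("%.2f"%ph)
    if abs((s["contact_force"]-f0)[2])>25:break
manip.move_linear(U(-.166,.20),rate=.15);st()
c=cams.capture("scene");cv2.imwrite("pics/s1.png",cv2.resize(c["image"][130:270,230:390],None,fx=4,fy=4,interpolation=cv2.INTER_CUBIC))
c=cams.capture("wrist");cv2.imwrite("pics/w1.png",c["image"])
E
```

```text
3.48 uy -0.1587 z 0.2002 F [ 0.3  0.2 -0.2]
 4.04 uy -0.1582 z 0.1578 F [-0.1 -0.2 -0.1]
0.00 4.46 uy -0.1579 z 0.1501 F [-0.4 -0.1 -0.4]
0.03 4.71 uy -0.1588 z 0.1481 F [-0.9 -0.2  0.8]
0.06 4.96 uy -0.1597 z 0.1460 F [ 0.4 -0.4  0.7]
0.09 5.21 uy -0.1604 z 0.1439 F [ 0.5 -0.8  1.6]
0.12 5.46 uy -0.1610 z 0.1418 F [ 1.1 -2.   0.6]
0.15 5.71 uy -0.1616 z 0.1397 F [-0.  -2.4  1.4]
0.18 5.96 uy -0.1621 z 0.1376 F [ 0.8 -2.1  1.4]
0.21 6.21 uy -0.1625 z 0.1355 F [ 0.3 -1.2  1.7]
0.24 6.46 uy -0.1628 z 0.1333 F [-0.2 -2.1  2.1]
0.27 6.71 uy -0.1631 z 0.1315 F [-0.4 -3.2  3.9]
0.30 6.96 uy -0.1632 z 0.1311 F [-4.6  0.5 14.5]
 7.58 uy -0.1657 z 0.1989 F [-0.7 -0.5  0.4]
```

View pics/s1.png

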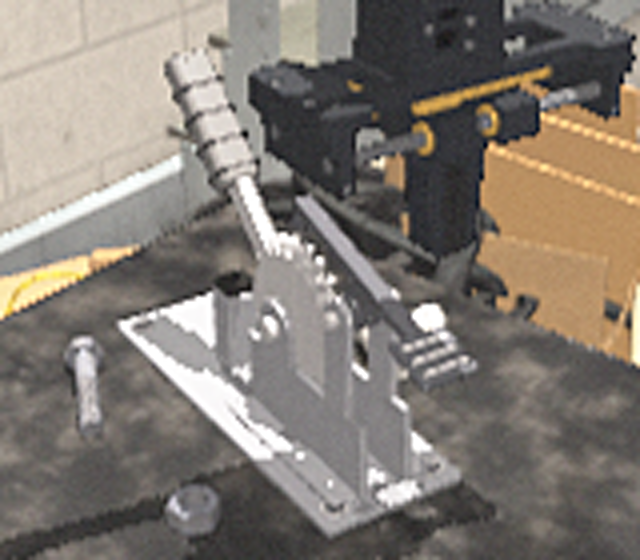

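The tab is fully down (14 N at the end stop), the nose has lifted clear of the teeth, and the lever is still raised. Now pushing the lever along its arc.

```bash
python3 - <<'E'
from h import *
from cell import manip,cams
def st(t=""):
    s=manip.state();q=s["tool_pos"]-O;print(t,round(s["clock"],2),"uy %.4f z %.4f"%(q@Y,q[2]),"F",np.round(s["contact_force"],1));return s
def lp(th,off=0.):
    a=np.pi/4-th;n=.011+off;w=.009*max(0,1-th/.76)
    return U(-.02+.145*np.cos(a)-n*np.sin(a)-w,.08+.145*np.sin(a)+n*np.cos(a))
manip.move_linear(U(-.166,.27),rate=.2)
p=lp(0,.015)
manip.move_linear(np.array([p[0],p[1],.27]),rate=.25)
manip.move_linear(p,rate=.12);f0=st("pre")["contact_force"]
for th in np.arange(0,.86,.06):
    manip.move_linear(lp(th),rate=.06);s=st("%.2f"%th)
    F=(s["contact_force"]-f0)
    if F[2]>25 or np.linalg.norm(F)>35:break
manip.dwell(.2);st()
c=cams.capture("scene");cv2.imwrite("pics/s2.png",cv2.resize(c["image"][130:270,230:390],None,fx=4,fy=4,interpolation=cv2.INTER_CUBIC))
E
```

```text
pre 9.94 uy 0.0549 z 0.2015 F [-0.1  0.3  0.1]
0.00 10.34 uy 0.0661 z 0.1901 F [ 0.9 -0.5  0.7]
0.06 10.65 uy 0.0732 z 0.1843 F [ 0.9 -0.7  0.4]
0.12 10.95 uy 0.0801 z 0.1778 F [ 0.7 -0.3  0.5]
0.18 11.25 uy 0.0866 z 0.1712 F [-0.2 -0.  -0.4]
0.24 11.55 uy 0.0926 z 0.1642 F [ 0.   0.  -0.8]
0.30 11.85 uy 0.0980 z 0.1569 F [ 0.5 -0.2 -0.3]
0.36 12.15 uy 0.1031 z 0.1493 F [-0.4 -0.  -0.1]
0.42 12.45 uy 0.1077 z 0.1416 F [-0.3  0.1  0.3]
0.48 12.75 uy 0.1119 z 0.1335 F [-0.1  0.4 -0.1]
0.54 13.05 uy 0.1155 z 0.1253 F [ 0.7  1.2 -0.3]
0.60 13.35 uy 0.1187 z 0.1169 F [0.1 0.4 0.4]
0.66 13.65 uy 0.1214 z 0.1084 F [-0.7 -0.2 -1.1]
0.72 13.95 uy 0.1235 z 0.0998 F [-0.4 -0.1 -0.8]
0.78 14.25 uy 0.1249 z 0.0949 F [-8.5 -3.2 19.9]
0.84 14.54 uy 0.1250 z 0.0943 F [-30.4  -9.2  68.3]
 14.74 uy 0.1250 z 0.0943 F [-29.8  -9.4  68. ]
```

View pics/s2.png

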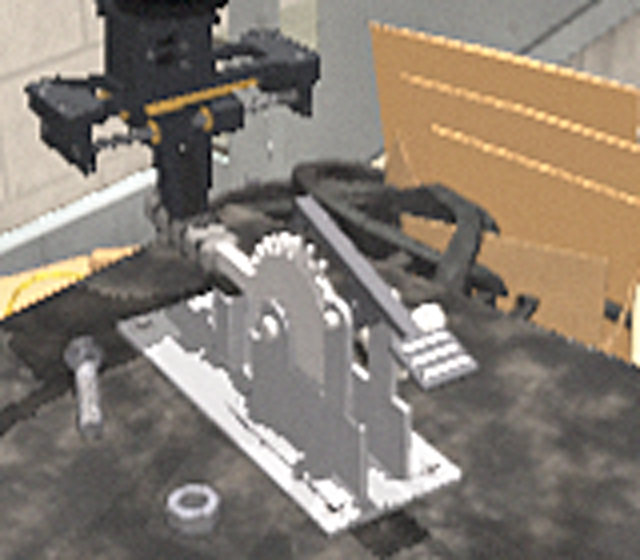

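The lever is level and hard against its stop, with the pawl still out. Retreating and checking from above.

```bash
python3 - <<'E'
from h import *
from cell import manip,cams
manip.move_linear(U(.125,.25),rate=.2)
manip.move_linear(U(.0,.36,-.17),rate=.25)
manip.dwell(.3)
s=manip.state();print(s["clock"],s["contact_force"],s["tool_pos"])
c=cams.capture("top");P=pts(c)
cv2.imwrite("pics/t3.png",cv2.resize(c["image"][140:270,195:395],None,fx=4,fy=4,interpolation=cv2.INTER_CUBIC))
q=P-O;ux=q@X;uy=q@Y;z=q[...,2]
m=(abs(ux)<.006)&(z>.05)&(z<.22)
for a,b in [(.09,.105),(.115,.13),(.14,.16),(-.166,-.156),(-.18,-.17)]:
    k=m&(uy>a)&(uy<b);print(a,b,k.sum(),np.median(z[k]) if k.any() else None)
c=cams.capture("scene");cv2.imwrite("pics/s3.png",cv2.resize(c["image"][130:270,230:390],None,fx=4,fy=4,interpolation=cv2.INTER_CUBIC))
E
```

```text
17.175 [ 0.10592125 -0.42376788  0.00264891] [0.34750617 0.04043582 0.35930859]
0.09 0.105 42 0.0941864384837856
0.115 0.13 43 0.09519439510885852
0.14 0.16 54 0.0953968705244751
-0.166 -0.156 31 0.13066140708118967
-0.18 -0.17 23 0.1263947344566203
```

View pics/t3.png

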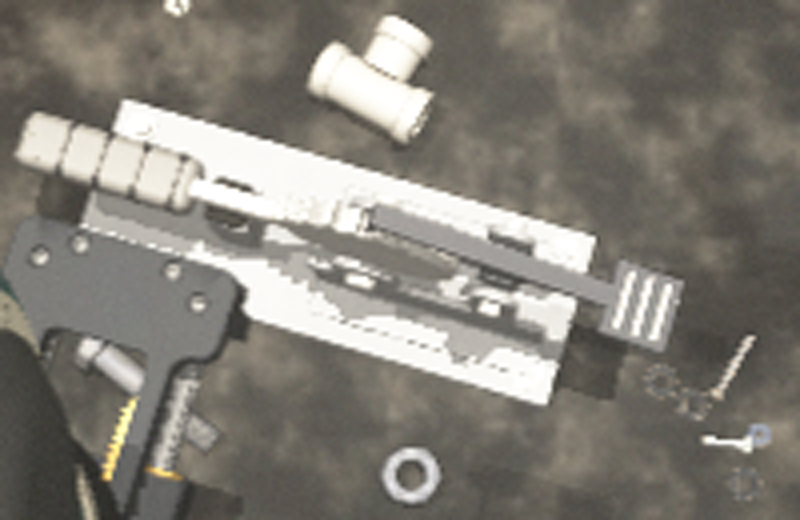

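View pics/s3.png

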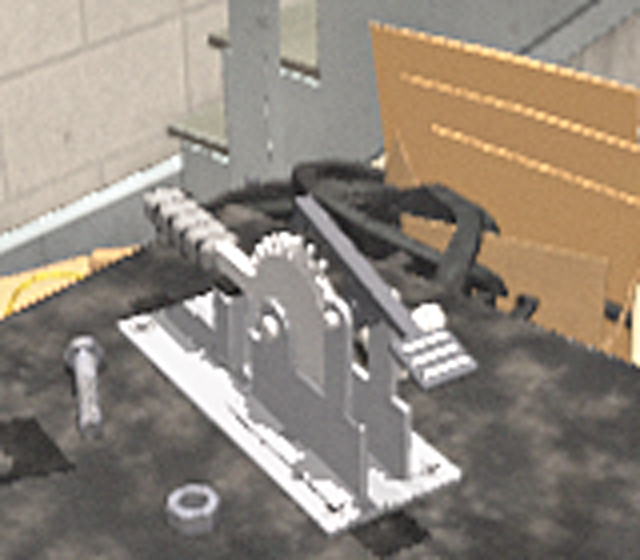

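The handle's upper face is level at 94–95 mm (94 expected at the stop) and the tab is at about 130 mm, near its end stop. The bystanders haven't moved and the robot is clear, so I'm handing in.

```bash
python3 - <<'E'
from cell import order,manip
print(order.close_job(),manip.state()["clock"])
E
```

```text
the job is handed in; nothing more can be done
the job is handed in; nothing more can be done
```

The hand-brake lever is let off: it rests on its stop with the pawl still out, and the job is handed in. With the fingers shut, I pressed the thumb tab down to its end stop (about 14 N there). I then pushed the lever down its arc until it met its stop; the force there peaked at about 75 N, under the 120 N limit. The arm then backed clear.

**Last checks, robot clear of everything at 17.2 s:**
- **Lever:** the upper face of the handle measured 94–95 mm above the worktop, sloping about 1.4°. The stop position is 94 mm, so it is down on its stop.
- **Pawl:** the tab measured about 130 mm, which is near full travel (pawl angle about 0.29). The scene picture shows the nose clear of the teeth.
- **Bystanders:** the bolt, nut and tee look unmoved in the pictures. In the last top view the gripper hid part of the bolt, but the scene view shows it in place.

**One oddity:** the wrist force read almost nothing while the lever was swinging, though about 4 N was expected. The pictures and depth readings still show that the lever moved fully.

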